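# Set the punching press's depth dial to the red stop and lock it with the pin

### The arm

A 6-joint arm with a two-finger parallel gripper is mounted at the origin on the work surface. World frame = base frame: x ahead of the robot, y to its left, z up, the work surface at z = 0. Lengths are in m, angles in rad, forces in N, time in s.
With the tool pointing down it reaches from about 0.425 to 0.925 m from the base axis. Payload 12.5 kg.
Tool frame: the origin (TCP) lies midway between the tips of the shut fingers; the grasp point (between the pads) lies 19 mm behind it; z points along the fingers, y is the line along which they close (so a half turn about z gives the same grasp; the last joint's range is limited). The gripper opens to 85 mm and grips with 20 to 120 N. Pads are 22 mm wide; open, the fingers measure 114 mm over their backs; the gripper's body (76 mm by 85 mm) begins 54 mm behind the grasp point. The pads swing forward as they close: fully open they stand 13 mm farther back than shut.
Start: joints at [1.11, 0.491, 1.559, -0, 1.092, -0.106], TCP at [0.217, 0.586, 0.231] pointing down, gripper open.
Joint ranges: [-3.1, 3.1], [-0.84, 2.19], [0.05, 2.79], [-1.13, 4.28], [0.06, 2.93], [-2.69, 2.69]. Speed limits (rad/s): [2.22, 2.22, 2.79, 3.14, 3.14, 3.14].

### API

Orientations are given as a unit quaternion [w, x, y, z].
In Python, from station import arm gives the robot as it stands.
- The arm moves only by the tool send_rows, never from a script. Its argument "targets" is text: rows parted by semicolons, each of 7 numbers parted by spaces: the gripper command: -1 is shut, 1 is fully open, values between are in proportion, then the shift along the world's x, y, z in mm, then the turn, a rotation vector about the world's x, y, z in degrees. In form: fingers dx dy dz wx wy wz; .... A call has 1 to 12 rows; each row is the pose to reach, as a shift and turn from the pose commanded when the call began; what a row does not reach only later rows make up. A row lasts 1/12 s, in which the tool goes at most 41.7 mm and 7.16 degrees, less where a joint would pass 70% of its speed; a pose out of reach is approached as far as the arm can. A call with a gripper value outside its range is refused whole. The fingers move at their own pace and stop on an object; "grip_force" is the grip in N (left out, the last holds). Time passes only in rows, so rows that repeat a pose let the fingers close. It gives the time, the measured TCP pose, the force, the opening and the grip force at its end, in the units of the state.
- arm.get_state(): the state, without advancing time (a new reading comes with each control period).
- arm.grab_frame(name): name is "side" or "top"; returns a dict with "color" (420x560x3 uint8, red, green, blue), "mtx" (3x3 intrinsics, pixels), "pose" (4x4, takes a point from camera to world coordinates). Camera axes: x right, y down, z forward; pixel columns grow to the right and rows downward; lengths in m; the calibration is good to about 2 mm. A picture is of the moment at which its call begins. There is no depth.
- arm.finish_job(): hands the job in; it is judged then, once.
The state is a dict: "t": time; "joint_positions": joint angles; "qd": joint speeds; "effort": joint torques, N m; "eef_pos": TCP position; "orientation": TCP orientation; "ft_force": force on the tool from outside, world axes, zero at the start; "torque": the same for the moment, N m; "finger_gap": finger opening in m; "grip_force": force on a finger pad.
Only numpy, scipy, OpenCV 4.12 (cv2) and the standard library are available. Lean on these libraries where they do the work, as an engineer would, in place of code of your own. Each camera call takes 0.05 s, during which the arm holds its last target. There are 200 camera calls.

### The job

Turn the depth dial of the paper press by its black bar handle until the hole in the end of its brass pointer arm stands over the hole in the red stop, leaving the red stop where it is clamped. Then take the yellow-handled lock pin from the wooden rack and push it down through both holes until its collar rests on the pointer arm, and let go. Do not shift or knock over the glue bottle, the tool pot, the paper bundle or the mallet.

Things in the scene. Friction and masses are not known exactly. Their poses are not given: they have to be found in the camera images.
- dial_base: Round green cast base of the depth dial, 250 mm across, 70 mm tall, with a white scale plate with black marks on top; fixed. Origin: centre of its underside on the table; z up. It stands on either the left or the right side of the table, the pin rack on the other.
- dial (a joint): Angle of the dial (black handle and brass pointer arm, one piece) about its vertical axis: 0 with the arm along the base's +x, growing CLOCKWISE seen from above, ends at 0 and 4.2 rad. Stays where left (0.12 N m friction). Always starts below the stop's reading, so turn it clockwise, by 0.6 to 3.1 rad: a long turn takes more than one grasp.
- dial_grip (a point): Point on the dial's axis inside the black bar handle, 140 mm above the table. The bar is 80 mm long (along the pointer arm = this frame's x), 16 mm wide (y) and 40 mm tall, 116 to 156 mm above the table, free all round; under it a hub 52 mm across and the arm, 24 mm wide, both 8 mm thick.
- dial_eye (a point): Centre of the top of the hole in the end of the brass pointer arm, 85 mm from the dial's axis along its +x, 116 mm above the table. Hole 16 mm in diameter, right through the arm end (36 mm square, 8 mm thick, 108 to 116 mm above the table).
- stop (a joint): Angle of the red stop on the same scale and in the same sense as the dial: the dial is set when both read alike. The stop is clamped and must not be moved.
- stop_hole (a point): Centre of the top of the hole in the red stop, 85 mm from the dial's axis, 106 mm above the table, 2 mm under the pointer arm when that is over it. Hole 15 mm wide, vertical, 36 mm deep to the scale plate. The stop is a red block 36 mm square, 36 mm tall, with an upright red tab (white line on top) just beyond the arm's end, 105 to 117 mm from the axis, its top 120 mm above the table.
- rack: Fixed wooden block 200 mm (x) by 80 mm (y) by 70 mm tall; origin at the centre of its underside. The pin stands in the 16 mm hole in the middle of its top. Two fixed chisel handles, 22 mm thick, rise to 160 mm above the table at 74 mm each side of the pin along the block's x; its y sides are free, so grasp the pin with the fingers closing along y.
- pin: Loose upright lock pin, 95 mm long, 110 to 230 g. Origin: its lower tip; z up to the handle. Steel shank 12 mm thick, tapered tip, 0 to 42 mm; collar 30 mm across, 42 to 48 mm; yellow round handle 26 mm across, 48 to 95 mm. At the start the collar rests on the rack, tip 28 mm above the table; fully in, it rests on the pointer arm, tip 74 mm above the table (32 mm below the stop hole's top).
- glue: Bystander: white glue bottle, 64 mm across, 190 mm tall; origin at the centre of its underside.
- pot: Bystander: blue pot of brushes and tools, 72 mm across, about 195 mm tall in all; origin at the centre of its underside.
- bundle: Bystander: tied bundle of red paper, 180 mm (x) by 100 mm (y) by 54 mm tall; origin at the centre of its underside.
- mallet: Bystander: wooden mallet lying along its x, 200 mm long, 60 mm wide, 50 mm tall; origin on the table under its middle.
Things that resemble listed ones, but are neither listed nor needed, are in the scene too. Of the things that look like the pin, the smallest one is meant.

How it is judged:
By the outcome, as a careful person would: the job done as asked, in the order asked, and still so for the second after the job is handed in, with the robot touching nothing.
It also fails if it takes over 72 s, if anything falls off the work surface, if the arm or the gripper's body presses on something with over 40 N, if the wrist force passes 120 N, or if a joint passes its speed limit or range.

## Working session

There is one attempt and no reset: what is moved stays moved. The work goes in short steps, Python scripts to look and compute and a tool call to move; the robot and the scene stay as the last step left them, time stands still between calls to the robot, and variables do not carry over. Pictures are saved under pics/ and viewed, at most 10 in all, crops included, and the job is handed in when it is done.

Besides the shell and the picture viewer there is one more tool, called in YAML: its name, and indented under it one key for each argument. send_rows: Moves the arm, as the interface text tells. Its arguments: {"type":"object","properties":{"targets":{"type":"string"},"grip_force":{"type":"number"}},"required":["targets"]}

```bash
mkdir -p pics; ls; python3 - <<'E'
from station import arm
import cv2,numpy as np
for n in("top","side"):
    f=arm.grab_frame(n); cv2.imwrite(f"pics/{n}0.png",f["color"][:,:,::-1]); print(n,f["mtx"].tolist(),np.round(f["pose"],4).tolist())
print(arm.get_state())
E
```

```text
pics
top [[445.0626302801601, 0.0, 285.20492405899597], [0.0, 445.0626302801601, 210.19482152129353], [0.0, 0.0, 1.0]] [[0.015, -0.9957, 0.0909, 0.518], [-0.9999, -0.0144, 0.0066, 0.005], [-0.0053, -0.091, -0.9958, 1.1751], [0.0, 0.0, 0.0, 1.0]]
side [[436.77487713188896, 0.0, 278.87371751377566], [0.0, 436.77487713188896, 211.4011229289591], [0.0, 0.0, 1.0]] [[-0.9603, -0.1784, 0.2145, 0.3708], [-0.2788, 0.5861, -0.7608, 0.7774], [0.01, -0.7904, -0.6125, 0.7664], [0.0, 0.0, 0.0, 1.0]]
{'t': 0.1, 'joint_positions': array([ 1.11041535e+00,  4.91502550e-01,  1.55939218e+00, -1.63149793e-05,
        1.09167762e+00, -1.05592417e-01]), 'qd': array([-0.00078913, -0.00037188, -0.00199473, -0.0007748 , -0.0001362 ,
        0.0014546 ]), 'effort': array([ 2.76424602e-03, -6.19444370e+01, -2.62027091e+01, -1.08405961e-04,
        2.95744278e-03, -3.15054926e-06]), 'eef_pos': array([0.21701082, 0.58590786, 0.23078288]), 'orientation': array([-1.29827246e-04,  1.76461620e-01,  9.84307400e-01, -4.72381380e-04]), 'ft_force': array([-0.4143062 , -0.0830568 ,  0.68322202]), 'torque': array([ 0.00118576,  0.04997174, -0.01544066]), 'grip_force': 0.0, 'finger_gap': 0.08518384775921613}
```

View pics/top0.png

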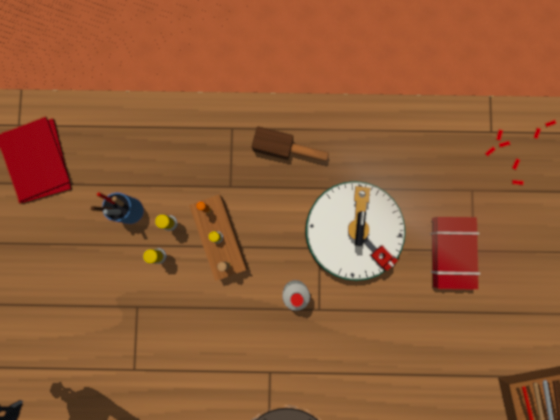

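View pics/side0.png

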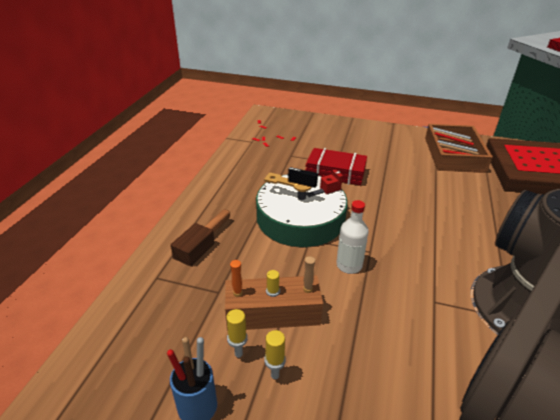

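The top view shows the dial at about (356,230) and the rack at about (220,238). Three things look like the pin: (214,237) in the rack, and (165,221) and (153,256), which are larger and stand on the table. I choose the one in the rack and will check it in a close crop.

```bash
python3 - <<'E'
import cv2,numpy as np
i=cv2.imread("pics/top0.png")
a=cv2.resize(i[175:285,300:410],(595,595),interpolation=cv2.INTER_CUBIC)
cv2.imwrite("pics/c1.png",a)
b=cv2.resize(i[185:290,140:260],None,fx=5,fy=5,interpolation=cv2.INTER_CUBIC)
cv2.imwrite("pics/c2.png",b)
E
```

```text
(no output)
```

View pics/c1.png

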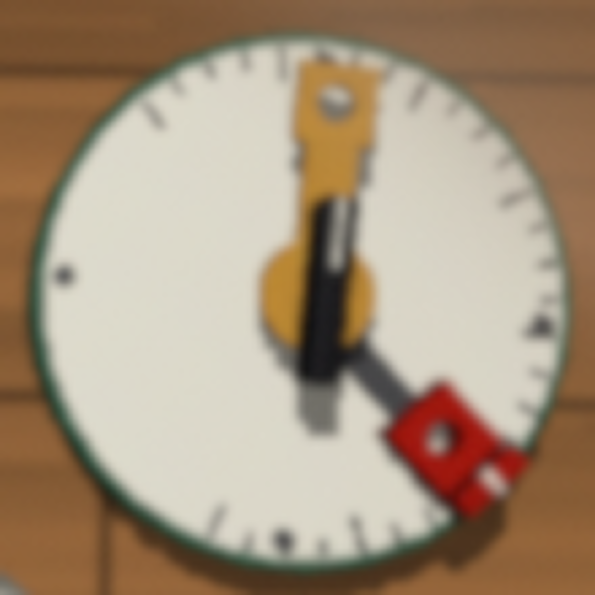

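View pics/c2.png

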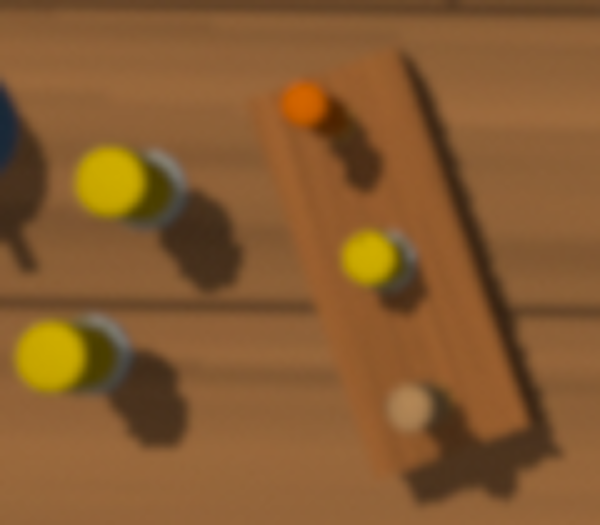

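The rack holds the smallest yellow pin, with its top at crop (369,258), between the orange chisel top (305,103) and the tan one (410,408). On the dial, the eye is at crop (336,100) and the stop hole at (441,436).

```bash
cat >h.py <<'E'
import numpy as np
K=np.array([[445.0626,0,285.2049],[0,445.0626,210.1948],[0,0,1]])
from station import arm
def ray(p,z,K,P):
    d=P[:3,:3]@np.linalg.solve(K,[p[0],p[1],1]); o=P[:3,3]; return o+d*(z-o[2])/d[2]
E
python3 - <<'E'
from h import *
f=arm.grab_frame("top");K=f["mtx"];P=f["pose"]
f2=arm.grab_frame("side")
def c(u,v,z,s,x0,y0): return ray(((u+.5)/s-.5+x0,(v+.5)/s-.5+y0),z,K,P)
s=595/110
e=c(336,100,.116,s,300,175);h=c(441,436,.106,s,300,175);hub=c(318,300,.116,s,300,175);base=c(302,303,.07,s,300,175)
pin=c(369,258,.123,5,140,185);o=c(305,103,.16,5,140,185);t=c(410,408,.16,5,140,185)
for n,v in dict(eye=e,hole=h,hub=hub,base=base,pin=pin,o=o,t=t,mid=(o+t)/2).items():
    q=f2["pose"][:3,:3].T@(v-f2["pose"][:3,3]);q=f2["mtx"]@q
    print(n,np.round(v*1e3,1),"side px",np.round(q[:2]/q[2],1))
for b in(hub,base):
    for p in(e,h): d=p-b;print(np.hypot(*d[:2])*1e3,np.degrees(np.arctan2(d[1],d[0])))
d=t-o;print("rack len",np.hypot(*d[:2]),np.degrees(np.arctan2(d[1],d[0])))
E
```

```text
eye [ 658.5 -170.6  116. ] side px [272.  177.1]
hole [ 511.  -218.4  106. ] side px [328.8 179.7]
hub [ 569.8 -162.6  116. ] side px [303.2 184.1]
base [ 570.5 -162.6   70. ] side px [302.2 198.1]
pin [549.9 180.8 123. ] side px [272.9 274. ]
o [619.4 206.1 160. ] side px [235.4 262.3]
t [481.1 154.  160. ] side px [309.9 258.8]
mid [550.2 180.  160. ] side px [272.9 260.5]
89.0740071897901 -5.1292604156472885
81.03709488667668 -136.46576313010465
88.31758312491912 -5.206293770700019
81.62737537841188 -136.8094172030068
rack len 0.147702435419039 -159.34018027645737
```

```bash
python3 - <<'E'
from h import *
from scipy.optimize import least_squares
f=arm.grab_frame("top");K=f["mtx"];P=f["pose"]
print("glue",ray((297,299),.19,K,P),"pot",ray((122,207),.1,K,P))
e=np.array([658.5,-170.6]);h=np.array([511,-218.4])
r=least_squares(lambda c:[np.hypot(*(e-c))-85,np.hypot(*(h-c))-85,.5*(c[0]-570),.5*(c[1]+162.6)],[570,-162]).x
print(r,[np.degrees(np.arctan2(*(p-r)[::-1])) for p in(e,h)])
E
```

```text
glue [ 0.41368589 -0.01707539  0.19      ] pot [0.61818537 0.40917076 0.1       ]
[ 573.47723492 -161.49369971] [np.float64(-6.113317168673851), np.float64(-137.67172235849955)]
```

send_rows:
  targets: "1 30 -60 40 0 0 0; 1 60 -90 70 0 0 0; 1 90 -130 70 0 0 2; 1 120 -165 70 0 0 4; 1 150 -200 70 0 0 6; 1 180 -235 70 0 0 8; 1 210 -270 70 0 0 10; 1 230 -305 70 0 0 12; 1 250 -340 70 0 0 14; 1 270 -375 70 0 0 15; 1 290 -410 70 0 0 15; 1 310 -445 70 0 0 15"

```text
t: 1.25
eef_pos: [0.4978, 0.1899, 0.3013]
orientation: [0.0, 0.046, 0.999, 0.0]
ft_force: [0.5, 0.9, -0.2]
finger_gap: 0.0854
grip_force: 0.0
```

send_rows:
  targets: "1 8 -35 0 0 0 0; 1 14 -70 0 0 0 0; 1 20 -105 0 0 0 0; 1 26 -140 0 0 0 0; 1 32 -175 0 0 0 0; 1 36 -210 0 0 0 0; 1 40 -245 0 0 0 0; 1 44 -280 0 0 0 0; 1 46 -303 0 0 0 0; 1 46 -303 -30 0 0 0; 1 46 -303 -60 0 0 0; 1 46 -303 -60 0 0 0"

```text
t: 2.25
eef_pos: [0.541, -0.1112, 0.2366]
orientation: [-0.004, 0.047, 0.999, 0.001]
ft_force: [0.1, 1.1, -0.4]
finger_gap: 0.0853
grip_force: 0.0
```

```bash
python3 - <<'E'
from h import *
import cv2
print(arm.get_state()["joint_positions"],arm.get_state()["eef_pos"],arm.get_state()["orientation"])
f=arm.grab_frame("side")["color"][:,:,::-1]
cv2.imwrite("pics/s1.png",cv2.resize(f[90:270,200:440],None,fx=3.3,fy=3.3,interpolation=cv2.INTER_CUBIC))
E
```

```text
[-3.22300924e-01  3.84981390e-01  1.72727070e+00  1.22314259e-04
  1.03709301e+00 -1.79896580e+00] [ 0.5410322  -0.11116919  0.23659929] [-0.00371604  0.04707928  0.99888363  0.00110401]
```

View pics/s1.png

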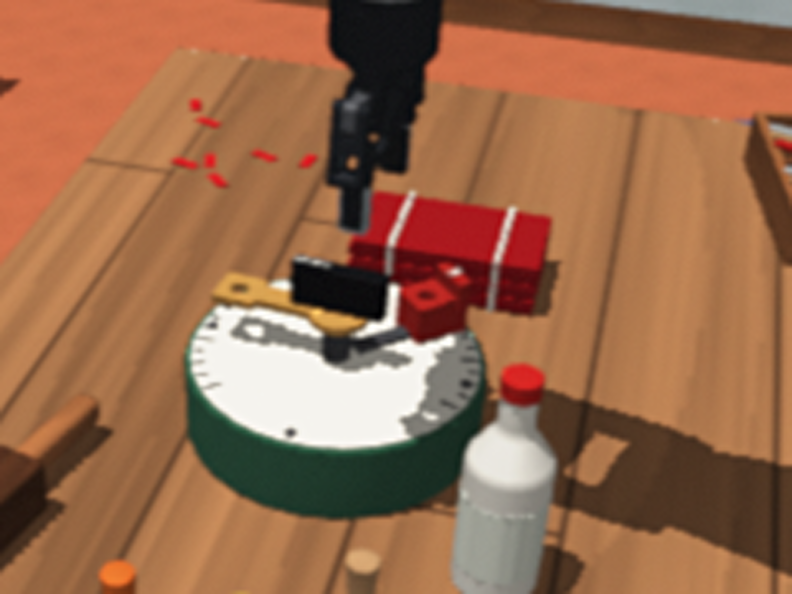

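The side crop confirms the top-view fix: the eye at side pixel (272.7,177.0) and the stop hole at (329.4,179.4) match the projections. The gripper is still lagging behind its target.

send_rows:
  targets: "1 0 0 0 0 0 0; 1 0 0 0 0 0 0; 1 0 0 0 0 0 0; 1 0 0 0 0 0 0"

```text
t: 2.63
eef_pos: [0.5435, -0.111, 0.2425]
orientation: [0.001, 0.046, 0.999, -0.0]
ft_force: [-0.5, 0.4, -0.6]
finger_gap: 0.0852
grip_force: 0.0
```

send_rows:
  targets: "1 10 -20 -15 0 0 0; 1 20 -40 -30 0 0 0; 1 30 -50 -50 0 0 0; 1 30 -50 -70 0 0 0; 1 30 -50 -70 0 0 0; 1 30 -50 -70 0 0 0; 1 30 -50 -90 0 0 0; 1 30 -50 -105 0 0 0; 1 30 -50 -118 0 0 0; 1 30 -50 -118 0 0 0; 1 30 -50 -118 0 0 0"

```text
t: 3.55
eef_pos: [0.5734, -0.1609, 0.1246]
orientation: [0.0, 0.046, 0.999, -0.0]
ft_force: [0.1, 0.5, -0.5]
finger_gap: 0.0853
grip_force: 0.0
```

Close on the bar.

send_rows:
  targets: "-1 0 0 0 0 0 0; -1 0 0 0 0 0 0; -1 0 0 0 0 0 0; -1 0 0 0 0 0 0; -1 0 0 0 0 0 0; -1 0 0 0 0 0 0; -1 0 0 0 0 0 0; -1 0 0 0 0 0 0"
  grip_force: 30

```text
t: 4.22
eef_pos: [0.5731, -0.1624, 0.1237]
orientation: [0.0, 0.047, 0.999, -0.001]
ft_force: [-2.9, -8.9, 3.5]
finger_gap: 0.0154
grip_force: 37.1
```

```bash
python3 -c "
from h import *
s=arm.get_state();print(s)"
```

```text
{'t': 4.2167, 'joint_positions': array([-3.86583573e-01,  5.74536582e-01,  1.74140702e+00, -1.57841046e-03,
        8.24572719e-01, -1.86294944e+00]), 'qd': array([ 0.00116286,  0.00024089, -0.0003014 ,  0.00021645, -0.00018664,
        0.00026749]), 'effort': array([ 5.40525198e+00, -5.96844828e+01, -1.95962870e+01,  1.25153203e+00,
       -1.20772538e-02, -3.64094542e-02]), 'eef_pos': array([ 0.57306837, -0.1624457 ,  0.12371731]), 'orientation': array([ 3.14473578e-04,  4.66628058e-02,  9.98910385e-01, -7.25852782e-04]), 'ft_force': array([-2.93942552, -8.9250075 ,  3.51042528]), 'torque': array([-0.91976457,  0.38667766, -0.08139699]), 'grip_force': 37.06328094005585, 'finger_gap': 0.015421543228507159}
```

send_rows:
  targets: "-1 0 -1.5 0 0 0 -5; -1 0 -1.5 0 0 0 -10; -1 0 -1.5 0 0 0 -15; -1 0 -1.5 0 0 0 -20; -1 0 -1.5 0 0 0 -25; -1 0 -1.5 0 0 0 -30; -1 0 -1.5 0 0 0 -35; -1 0 -1.5 0 0 0 -40; -1 0 -1.5 0 0 0 -45; -1 0 -1.5 0 0 0 -50; -1 0 -1.5 0 0 0 -55; -1 0 -1.5 0 0 0 -60"

```text
t: 5.22
eef_pos: [0.5738, -0.1615, 0.1237]
orientation: [0.0, 0.541, 0.841, 0.001]
ft_force: [4.6, 10.7, 2.6]
finger_gap: 0.0158
grip_force: 37.1
```

send_rows:
  targets: "-1 0 0 0 0 0 -5; -1 0 0 0 0 0 -10; -1 0 0 0 0 0 -15; -1 0 0 0 0 0 -20; -1 0 0 0 0 0 -25; -1 0 0 0 0 0 -30; -1 0 0 0 0 0 -30; -1 0 0 0 0 0 -30; -1 0 0 0 0 0 -30"

```text
t: 5.97
eef_pos: [0.5745, -0.1614, 0.1237]
orientation: [0.001, 0.739, 0.673, 0.002]
ft_force: [7.0, 11.1, 1.0]
finger_gap: 0.0156
grip_force: 36.8
```

send_rows:
  targets: "-1 0.5 0.5 0 0 0 -5; -1 1 1 0 0 0 -10; -1 1 1 0 0 0 -15; -1 1 1 0 0 0 -20; -1 1 1 0 0 0 -25; -1 1 1 0 0 0 -30; -1 1 1 0 0 0 -35; -1 1 1 0 0 0 -40; -1 1 1 0 0 0 -42; -1 1 1 0 0 0 -42; -1 1 1 0 0 0 -42; -1 1 1 0 0 0 -42"

```text
t: 6.97
eef_pos: [0.5753, -0.1618, 0.1237]
orientation: [0.001, 0.932, 0.364, 0.001]
ft_force: [5.7, 0.5, 0.2]
finger_gap: 0.0153
grip_force: 36.7
```

```bash
python3 - <<'E'
from h import *
import cv2
f=arm.grab_frame("side")["color"][:,:,::-1]
t=arm.grab_frame("top")["color"][:,:,::-1]
a=cv2.resize(f[140:220,270:360],None,fx=4.4,fy=4.4,interpolation=cv2.INTER_CUBIC)
b=cv2.resize(t[205:285,320:410],None,fx=4.4,fy=4.4,interpolation=cv2.INTER_CUBIC)
cv2.imwrite("pics/s2.png",np.hstack([a,b]))
E
```

```text
(no output)
```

View pics/s2.png

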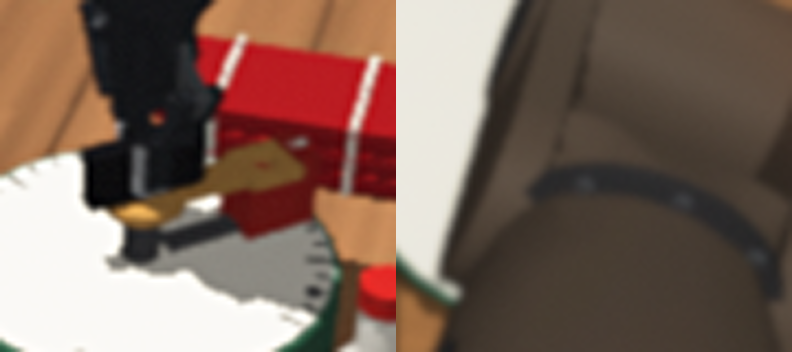

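The pointer arm now lies over the stop, with the eye at about side pixel (330,177). I'll release it, lift, and swing clear toward the rack before checking.

send_rows:
  targets: "1 0 0 0 0 0 0; 1 0 0 0 0 0 0; 1 0 0 0 0 0 0; 1 0 0 0 0 0 0; 1 0 0 0 0 0 0; 1 0 0 0 0 0 0; 1 0 0 30 0 0 0; 1 0 0 65 0 0 0; 1 0 0 100 0 0 0; 1 0 0 135 0 0 0; 1 0 0 170 0 0 0; 1 0 0 170 0 0 0"

```text
t: 8.07
eef_pos: [0.5756, -0.1623, 0.3002]
orientation: [0.004, 0.931, 0.364, 0.004]
ft_force: [-0.0, -0.6, -0.9]
finger_gap: 0.0854
grip_force: 0.0
```

send_rows:
  targets: "1 0 30 0 0 0 -2; 1 0 60 0 0 0 -4; 1 0 90 0 0 0 -6; 1 0 120 0 0 0 -8; 1 0 150 0 0 0 -10; 1 -5 180 0 0 0 -12; 1 -10 210 0 0 0 -14; 1 -15 240 0 0 0 -16; 1 -20 270 0 0 0 -18; 1 -25 300 0 0 0 -20; 1 -25 330 0 0 0 -22; 1 -25 342 0 0 0 -22"

```text
t: 9.07
eef_pos: [0.5485, 0.1833, 0.2931]
orientation: [-0.0, 0.984, 0.179, 0.0]
ft_force: [0.7, -0.5, -0.4]
finger_gap: 0.0857
grip_force: 0.0
```

send_rows:
  targets: "1 0 0 0 0 0 0; 1 0 0 0 0 0 0; 1 0 0 0 0 0 0; 1 0 0 0 0 0 0"

```text
t: 9.4
eef_pos: [0.5492, 0.1791, 0.2931]
orientation: [0.0, 0.984, 0.179, -0.0]
ft_force: [-0.5, -0.4, 0.6]
finger_gap: 0.0855
grip_force: 0.0
```

```bash
python3 - <<'E'
from h import *
import cv2
s=arm.get_state();print(s["eef_pos"],s["orientation"],s["joint_positions"])
f=arm.grab_frame("side");t=arm.grab_frame("top")
a=cv2.resize(f["color"][140:220,270:360,::-1],None,fx=4.4,fy=4.4,interpolation=cv2.INTER_CUBIC)
b=cv2.resize(t["color"][205:285,320:410,::-1],None,fx=4.4,fy=4.4,interpolation=cv2.INTER_CUBIC)
cv2.imwrite("pics/s3.png",np.hstack([a,b]))
E
```

```text
[0.54923538 0.17913649 0.29313006] [ 1.24396831e-04  9.83857493e-01  1.78953655e-01 -8.27590210e-05] [ 2.01066453e-01  3.66501500e-01  1.59450826e+00 -2.65153600e-04
  1.18075365e+00  1.41211795e+00]
```

View pics/s3.png

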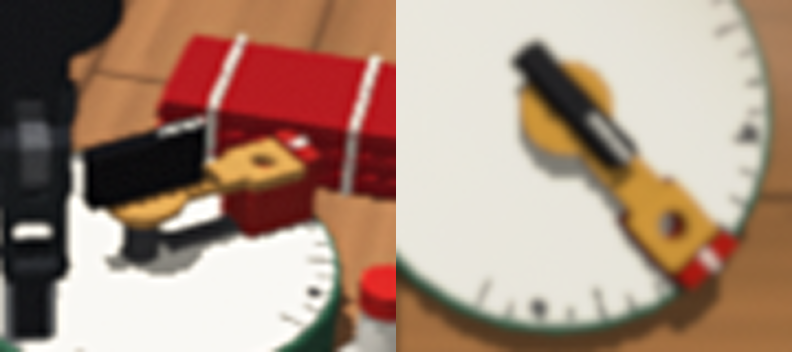

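The top crop shows the eye at (276,223) in the right half, the tab's white line at (312,260) and the hub at (169,107), which look aligned. In the side view the eye is at (264,160).

```bash
python3 - <<'E'
from h import *
t=arm.grab_frame("top");f=arm.grab_frame("side")
g=lambda u,v,z,F,x0,y0: ray(((u+.5)/4.4-.5+x0,(v+.5)/4.4-.5+y0),z,F["mtx"],F["pose"])*1e3
c=np.array([574.7,-161.6])
for n,p in dict(eyeT=g(276,223,.116,t,320,205),lineT=g(312,260,.12,t,320,205),eyeS=g(264,160,.116,f,270,140),lineS=g(298,143,.12,f,270,140),hub=g(169,107,.116,t,320,205)).items():
    d=p[:2]-c;print(n,p.round(1),np.hypot(*d),np.degrees(np.arctan2(d[1],d[0])))
q=arm.get_state()["orientation"];print(2*np.degrees(np.arctan2(q[2],q[1]))-90)
E
```

```text
eyeT [ 510.9 -219.2  116. ] 85.9714711809802 -137.90864309811863
lineT [ 491.5 -237.5  120. ] 112.59249812637105 -137.61302874329834
eyeS [ 510.4 -221.8  116. ] 88.10598795930446 -136.91485178261138
lineS [ 492.9 -240.9  120. ] 113.95473718139901 -135.88305344981617
hub [ 572.4 -161.8  116. ] 2.2744353371146526 -175.76997428056356
-69.37990205940963
```

send_rows:
  targets: "1 0 1 -30 0 0 0; 1 1 2 -60 0 0 0; 1 1 2 -90 0 0 0; 1 1 2 -120 0 0 0; 1 1 2 -140 0 0 0; 1 1 2 -160 0 0 0; 1 1 2 -175 0 0 0; 1 1 2 -190 0 0 0; 1 1 2 -205 0 0 0; 1 1 2 -205 0 0 0; 1 1 2 -205 0 0 0"

```text
t: 10.52
eef_pos: [0.55, 0.182, 0.0879]
orientation: [0.0, 0.984, 0.179, -0.001]
ft_force: [0.2, 0.0, 0.6]
finger_gap: 0.0851
grip_force: 0.0
```

The dial is set: eye and stop line agree within 1°. Gripping the pin.

send_rows:
  targets: "-1 0 0 0 0 0 0; -1 0 0 0 0 0 0; -1 0 0 0 0 0 0; -1 0 0 0 0 0 0; -1 0 0 0 0 0 0; -1 0 0 0 0 0 0; -1 0 0 0 0 0 0; -1 0 0 0 0 0 0"
  grip_force: 40

```text
t: 11.18
eef_pos: [0.5503, 0.1824, 0.0888]
orientation: [0.0, 0.984, 0.179, 0.0]
ft_force: [-0.9, -0.4, 6.3]
finger_gap: 0.0247
grip_force: 39.1
```

send_rows:
  targets: "-1 0 0 10 0 0 0; -1 0 0 20 0 0 0; -1 0 0 35 0 0 0; -1 0 0 50 0 0 0; -1 0 0 80 0 0 0; -1 0 0 110 0 0 0; -1 0 0 140 0 0 0; -1 0 0 170 0 0 0; -1 0 0 200 0 0 0; -1 0 0 215 0 0 0; -1 0 0 215 0 0 0; -1 0 0 215 0 0 0"

```text
t: 12.18
eef_pos: [0.5498, 0.1823, 0.3038]
orientation: [0.0, 0.984, 0.179, 0.001]
ft_force: [-1.0, -0.2, -2.9]
finger_gap: 0.0247
grip_force: 39.7
```

send_rows:
  targets: "-1 0 -28 0 0 0 2; -1 0 -56 0 0 0 4; -1 0 -84 0 0 0 6; -1 0 -112 0 0 0 8; -1 0 -140 0 0 0 10; -1 0 -168 0 0 0 12; -1 0 -196 0 0 0 14; -1 0 -224 0 0 0 16; -1 0 -252 0 0 0 18; -1 -5 -280 0 0 0 20; -1 -12 -308 0 0 0 21; -1 -20 -330 0 0 0 21"

```text
t: 13.18
eef_pos: [0.5291, -0.1493, 0.3012]
orientation: [-0.001, 0.934, 0.356, -0.001]
ft_force: [0.4, 0.4, -2.8]
finger_gap: 0.0248
grip_force: 39.8
```

send_rows:
  targets: "-1 0 0 0 0 0 0; -1 0 0 0 0 0 0; -1 0 0 0 0 0 0; -1 0 0 0 0 0 0"

```text
t: 13.52
eef_pos: [0.5301, -0.1468, 0.3025]
orientation: [-0.0, 0.934, 0.356, -0.0]
ft_force: [0.0, -0.5, -2.6]
finger_gap: 0.0248
grip_force: 39.8
```

send_rows:
  targets: "-1 -6 -24 0 0 0 0; -1 -12 -48 0 0 0 0; -1 -19 -72 0 0 0 0; -1 -19 -72 -20 0 0 0; -1 -19 -72 -45 0 0 0; -1 -19 -72 -70 0 0 0; -1 -19 -72 -90 0 0 0; -1 -19 -72 -105 0 0 0; -1 -19 -72 -112 0 0 0; -1 -19 -72 -112 0 0 0; -1 -19 -72 -112 0 0 0"

```text
t: 14.43
eef_pos: [0.5115, -0.2193, 0.1915]
orientation: [0.0, 0.934, 0.356, 0.0]
ft_force: [-0.1, -0.6, -2.0]
finger_gap: 0.0246
grip_force: 39.9
```

```bash
python3 - <<'E'
from h import *
import cv2
f=arm.grab_frame("side")
s=arm.get_state();print(s["eef_pos"],s["orientation"])
# predicted tip & eye px
e=s["eef_pos"]
for p in([e[0],e[1],e[2]-.0608],[e[0],e[1],e[2]-.0608+.045],[.511,-.219,.116]):
    q=f["mtx"]@(f["pose"][:3,:3].T@(np.array(p)-f["pose"][:3,3]));q=q[:2]/q[2];print(q,(q-[280,110]+.5)*7-.5)
a=cv2.resize(f["color"][110:195,280:380,::-1],None,fx=7,fy=7,interpolation=cv2.INTER_CUBIC)
cv2.imwrite("pics/s4.png",a)
E
```

```text
[ 0.51160902 -0.21948915  0.19201744] [4.79180129e-04 9.34483620e-01 3.56005613e-01 3.70569203e-04]
[329.45056011 171.60740481] [349.15392075 434.25183367]
[330.83346372 157.14653666] [358.83424605 333.02575664]
[329.18377465 176.47627696] [347.28642255 468.3339387 ]
```

View pics/s4.png

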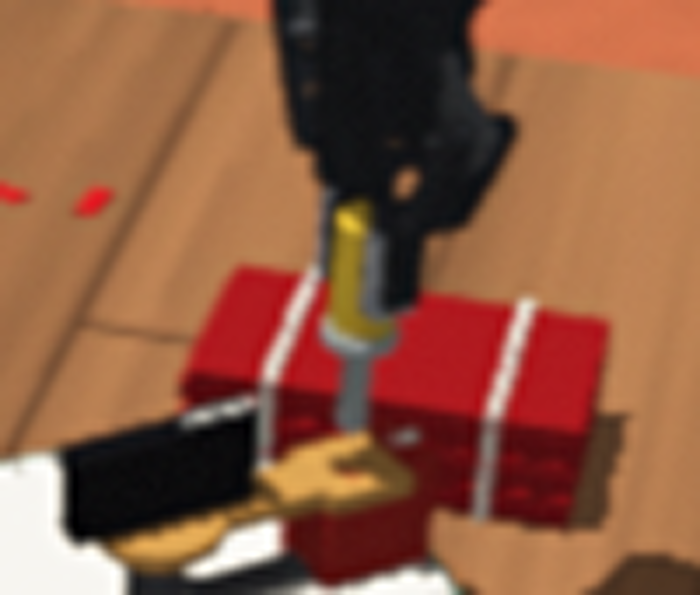

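The tip is at about crop (352,432), close to the prediction of (349,434) and right above the eye. Lowering it with force checks.

send_rows:
  targets: "-1 0 0 -5 0 0 0; -1 0 0 -10 0 0 0; -1 0 0 -14 0 0 0; -1 0 0 -17 0 0 0; -1 0 0 -20 0 0 0; -1 0 0 -22 0 0 0; -1 0 0 -22 0 0 0; -1 0 0 -22 0 0 0"

```text
t: 15.15
eef_pos: [0.5111, -0.2197, 0.1691]
orientation: [-0.0, 0.935, 0.356, -0.0]
ft_force: [0.2, -1.1, -1.4]
finger_gap: 0.0248
grip_force: 39.9
```

send_rows:
  targets: "-1 0 0 -2 0 0 0; -1 0 0 -4 0 0 0; -1 0 0 -6 0 0 0; -1 0 0 -6 0 0 0; -1 0 0 -6 0 0 0"

```text
t: 15.57
eef_pos: [0.511, -0.2196, 0.1631]
orientation: [-0.0, 0.935, 0.356, -0.0]
ft_force: [1.1, -0.2, -3.5]
finger_gap: 0.0251
grip_force: 39.9
```

send_rows:
  targets: "-1 0 0 -3 0 0 0; -1 0 0 -6 0 0 0; -1 0 0 -9 0 0 0; -1 0 0 -12 0 0 0; -1 0 0 -12 0 0 0; -1 0 0 -12 0 0 0"

```text
t: 16.07
eef_pos: [0.511, -0.2196, 0.151]
orientation: [-0.0, 0.935, 0.356, -0.0]
ft_force: [0.0, -0.4, -0.6]
finger_gap: 0.0249
grip_force: 39.8
```

send_rows:
  targets: "-1 0 0 -4 0 0 0; -1 0 0 -8 0 0 0; -1 0 0 -11 0 0 0; -1 0 0 -13 0 0 0; -1 0 0 -14 0 0 0; -1 0 0 -14 0 0 0; -1 0 0 -14 0 0 0"

```text
t: 16.65
eef_pos: [0.511, -0.2197, 0.1372]
orientation: [-0.0, 0.935, 0.356, -0.0]
ft_force: [0.1, -0.6, -1.7]
finger_gap: 0.0249
grip_force: 39.8
```

send_rows:
  targets: "-1 0 0 -1 0 0 0; -1 0 0 -2 0 0 0; -1 0 0 -2.5 0 0 0; -1 0 0 -3 0 0 0; -1 0 0 -3 0 0 0; -1 0 0 -3 0 0 0"

```text
t: 17.15
eef_pos: [0.5112, -0.2198, 0.1347]
orientation: [0.0, 0.935, 0.356, 0.0]
ft_force: [-1.3, 0.7, 4.7]
finger_gap: 0.0249
grip_force: 40.7
```

Collar seated (+4.7 N). Release and withdraw.

send_rows:
  targets: "0.6 0 0 0 0 0 0; 0.6 0 0 0 0 0 0; 0.6 0 0 0 0 0 0; 0.6 0 0 0 0 0 0; 0.6 0 0 0 0 0 0; 0.6 0 0 0 0 0 0; 0.6 0 0 20 0 0 0; 0.6 0 0 45 0 0 0; 0.6 0 0 75 0 0 0; 0.6 0 0 110 0 0 0; 0.6 0 0 145 0 0 0; 0.6 0 0 165 0 0 0"

```text
t: 18.15
eef_pos: [0.5115, -0.2199, 0.303]
orientation: [0.002, 0.935, 0.356, 0.001]
ft_force: [0.7, 0.4, -0.6]
finger_gap: 0.0683
grip_force: 0.0
```

send_rows:
  targets: "0.6 5 30 0 0 0 0; 0.6 10 60 0 0 0 0; 0.6 15 90 0 0 0 0; 0.6 20 120 0 0 0 0; 0.6 25 150 0 0 0 0; 0.6 30 180 0 0 0 0; 0.6 30 210 0 0 0 0; 0.6 30 240 0 0 0 0; 0.6 30 270 0 0 0 0; 0.6 30 300 0 0 0 0; 0.6 30 300 0 0 0 0; 0.6 30 300 0 0 0 0"

```text
t: 19.15
eef_pos: [0.5409, 0.0816, 0.2991]
orientation: [0.0, 0.934, 0.357, -0.0]
ft_force: [0.7, 0.2, 0.4]
finger_gap: 0.0684
grip_force: 0.0
```

```bash
python3 - <<'E'
from h import *
import cv2
f=arm.grab_frame("side");t=arm.grab_frame("top")
a=cv2.resize(f["color"][110:230,260:380,::-1],(400,400),interpolation=cv2.INTER_CUBIC)
b=cv2.resize(t["color"][205:285,330:410,::-1],(400,400),interpolation=cv2.INTER_CUBIC)
o=cv2.imread("pics/top0.png");d=np.abs(t["color"][:,:,::-1].astype(int)-o).sum(2)
for n,(u,v) in dict(glue=(296,297),mallet=(290,146),bundle=(456,254),pot=(122,207)).items(): print(n,d[v-15:v+15,u-15:u+15].mean())
cv2.imwrite("pics/s5.png",np.hstack([a,b]))
E
```

```text
glue 108.33222222222223
mallet 17.356666666666666
bundle 20.07111111111111
pot 14.311111111111112
```

View pics/s5.png

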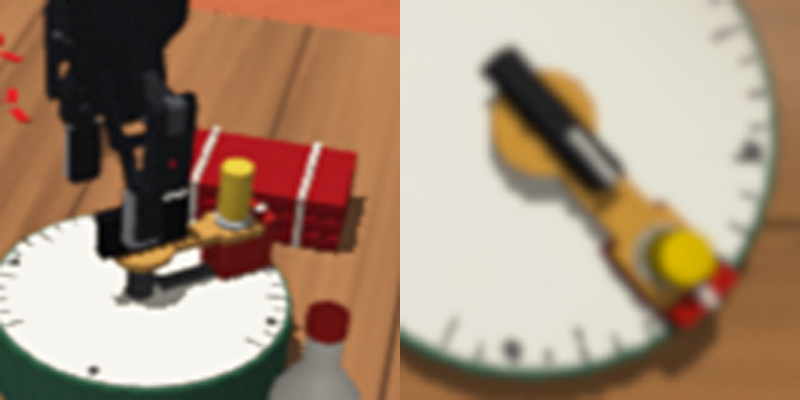

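The pin stands upright with its collar on the arm, aligned with the tab. The glue cap is at side pixel (357.6,206), unmoved; its image difference is only shadow from the arm.

```bash
python3 -c "
from station import arm
print(arm.finish_job())"
```

```text
the job is handed in; nothing more can be done
None
```

The dial is turned to the red stop, and the yellow-handled lock pin is through both holes with its collar on the pointer arm and released. The last pictures showed no sign that the stop, glue bottle, tool pot, paper bundle or mallet had moved. The job is handed in at about 19 s of the 72 s, with no verdict returned.

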